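Pack the work light: tip it flat in its case and shut the lid

ROBOT

A 7-joint arm with a two-finger parallel gripper is mounted at the origin on the work surface. World frame = base frame: x ahead of the robot, y to its left, z up, the work surface at z = 0. Lengths are in m, angles in rad, forces in N, time in s.
With the tool pointing down it reaches from about 0.4 to 0.85 m from the base axis. Payload 10.4 kg.
Tool frame: the origin (TCP) lies between the finger pads; the fingertips stand ahead of it and the grasp point (between the pads) lies 3 mm ahead of it (r.tips_ahead is the z of the fingertips in the tool frame, in m); z points along the fingers, y is the line along which they close (so a half turn about z gives the same grasp; the last joint's range is limited). The gripper opens to 87 mm and grips with 3 to 60 N. Pads are 19 mm wide; open, the fingers measure 117 mm over their backs; the gripper's body (75 mm by 190 mm) begins 51 mm behind the grasp point.
Start: joints at [1.269, 0.332, -0.065, 1.46, 0.022, 1.35, -0.088], TCP at [0.172, -0.601, 0.245] pointing down, gripper open.
Joint ranges: [-2.6, 2.6], [-0.5, 2.12], [-1.47, 1.34], [0.16, 2.42], [-1.27, 4.41], [0.06, 2.06], [-2.6, 2.6]. Speed limits (rad/s): [2.22, 2.22, 2.79, 2.79, 3.14, 3.14, 3.14].

INTERFACE

Orientations are given as a unit quaternion [x, y, z, w].
In Python, from bench import telemetry, camera, get_calibration, r gives the robot as it stands.
- The arm moves only by the tool drive_tool, never from a script. Its argument "series" is one flat list of numbers, 7 for each row, row after row: the turn, a rotation vector about the tool's x, y, z in units of 5 degrees (1.0 is 5 degrees), then the shift along the tool's x, y, z in units of 40 mm (1.0 is 40 mm), then the opening, from -1 (shut) to 1 (fully open). A call has 1 to 10 rows; each row is the pose to reach, as a shift and turn from the pose commanded when the call began, along the tool's axes at that moment; what a row does not reach only later rows make up. A row lasts 1/12 s, in which the tool goes at most 41.7 mm and 7.16 degrees, less where a joint would pass 70% of its speed; a pose out of reach is approached as far as the arm can. A call with a gripper value outside its range is refused whole. The fingers move at their own pace and stop on an object; "grip_force" is the grip in N (left out, the last holds). Time passes only in rows, so rows that repeat a pose let the fingers close. It gives the time, the measured TCP pose, the force, the opening and the grip force at its end, in the units of the state.
- telemetry.read_state(): the state, without advancing time (a new reading comes with each control period).
- camera(name): name is "scene" or "top" or "wrist"; returns the picture (420x560x3 uint8, red, green, blue); there is no depth.
- get_calibration(name): a dict with "fovy" (degrees; the focal length in pixels is half the picture's height over the tangent of half this angle, whatever the lens; pixels are square), "cx", "cy" (the principal point, pixels), "xyz" and "rotation" of the camera in the world. Camera axes: x right, y up, looking along -z (the intrinsics and any distortion apply to the point x, -y, -z); pixel columns grow to the right and rows downward; lengths in m; the calibration is good to about 2 mm. A picture is of the moment at which its call begins: read the wrist's pose just before it. get_calibration takes no time and is no camera call; for the wrist camera it gives the pose at the moment of the call.
- r.close_job(): hands the job in; it is judged then, once.
The state is a dict: "time": time; "joint_positions": joint angles; "joint_vel": joint speeds; "joint_torque": joint torques, N m; "ee_pos": TCP position; "eef_rot": TCP orientation; "ft_force": force on the tool from outside, world axes, zero at the start; "torque": the same for the moment, N m; "width": finger opening in m; "grip_force": force on a finger pad.
Only numpy, scipy, OpenCV 4.12 (cv2) and the standard library are available. Lean on these libraries where they do the work, as an engineer would, in place of code of your own. Each camera call takes 0.05 s, during which the arm holds its last target. There are 200 camera calls.

TASK

The yellow work light is standing on end in the open blue case, so the lid cannot close. Lifting nothing, push the light over towards the battery pack so that it lies flat along the case; only then push the lid over from behind until it is fully shut. Leave the battery pack, the jar and the screwdriver where they are.

Things in the scene. Friction and masses are not known exactly. Their poses are not given: they have to be found in the camera images.
- case: Open blue tool case, fixed to the bench, 180 (x) x 340 (y) x 75 (z) mm outside, walls and floor 5 mm thick. Origin: centre of its underside. Its long side is along its y; the lid is hinged along its rear (+x) rim, the rim away from the robot, and the inside is 70 mm deep, lined in grey.
- lid (a joint): Lid hinge angle (rad): 0 shut, 1.57 upright, starts between 1.55 and 1.8. The hinge line is parallel to the case's y, at x = +90 mm, z = +75 mm in the case's frame. The hinge is stiff: the lid stays at any angle where it is left and must be pushed all the way down; about 5 N at the free edge moves it.
- lid_edge (a point): Middle of the lid's free edge, half-way through its thickness. The lid is a flat blue plate, 180 mm from hinge to free edge, 340 mm wide, 12 mm thick. Its inner face (the underside when shut) contains the hinge line; its outer face has a grey panel and no handle.
- light: Yellow block-shaped work light with black ends, 70 (its x) x 50 (its y) x 150 mm (its z), 0.3 to 0.55 kg. Origin: centre of its foot. It stands loose on the case's floor near one end of the case (the left or the right end), its 50 mm side roughly along the case's y, its upper 80 mm above the case's walls. Lying flat along the case, its z axis is level and roughly parallel to the case's y.
- light_mid (a point): Centre of the work light's block, 75 mm above its foot.
- battery: Black battery pack with a red top, 75 (x) x 60 (y) x 45 mm, loose on the case's floor near the other end from the light. Origin: centre of its underside. Not to be moved.
- jar: Amber glass jar with a red cap, 60 mm in diameter and 85 mm tall, on the bench beside one end of the case. Origin: centre of its underside. Not to be moved.
- driver: Screwdriver with an orange handle, 190 mm long, lying on the bench beside the other end of the case. Not to be moved.

How it is judged:
On the way, in this order (a step that is already met when the one before it is completed fails the run):
1. the work light lies flat in the case while the lid is still open (angle between light's own z axis and vertical between 1.45 and 1.69 rad and z of light_mid in the frame of case below 0.042 m and value of joint lid above 1.2 rad), for 0.2 s.
2. the lid is shut (value of joint lid below 0.05 rad), for 0.2 s.
At the end, for the whole second after the job is handed in: The light lies flat on the case's floor (its long axis within 0.12 rad of level and 0.5 rad of the case's long side), at rest; the lid is shut to within 0.05 rad (9 mm at its edge); battery pack, jar and screwdriver are within 25 mm of where they began (angle between light's own z axis and vertical between 1.45 and 1.69 rad and z of light_mid in the frame of case below 0.042 m and angle between the z axis of light and the y axis of case, either way round below 0.5 rad and value of joint lid below 0.05 rad and linear speed of light below 0.02 m/s and distance of each of battery, jar, driver from where it was at the start of the episode below 0.025 m); the robot touches nothing.
It fails at once if the work light is lifted (its middle rises more than 25 mm above where it stands upright) (z of light_mid in the frame of case above 0.105 m).
It fails at once if the battery pack is moved more than 25 mm (distance of battery from where it was at the start of the episode above 0.025 m).
It fails at once if the jar is moved more than 25 mm (distance of jar from where it was at the start of the episode above 0.025 m).
It fails at once if the screwdriver is moved more than 25 mm (distance of driver from where it was at the start of the episode above 0.025 m).
It also fails if it takes over 59 s, if anything falls off the work surface, if the arm or the gripper's body presses on something with over 40 N, if the wrist force passes 120 N, or if a joint passes its speed limit or range.

## Working session

There is one attempt and no reset: what is moved stays moved. The work goes in short steps, Python scripts to look and compute and a tool call to move; the robot and the scene stay as the last step left them, time stands still between calls to the robot, and variables do not carry over. Pictures are saved under pics/ and viewed, at most 10 in all, crops included, and the job is handed in when it is done.

Besides the shell and the picture viewer there is one more tool, called after "Call:" as name(argument=value, ...) on one line, values as JSON. drive_tool: Moves the arm, as the interface text tells. Its arguments: {"type":"object","properties":{"series":{"type":"array"},"grip_force":{"type":"number"}},"required":["series"]}

```bash
mkdir -p pics; python3 - <<'E'
from bench import telemetry,camera,get_calibration,r
import cv2,numpy as np
s=telemetry.read_state();print(s, r.tips_ahead)
for n in("scene","top"):
    cv2.imwrite(f"pics/{n}0.png",camera(n)[:,:,::-1]);print(n,get_calibration(n))
E
```

```text
{'time': 0.0, 'joint_positions': array([ 1.26942174,  0.3328689 , -0.06467188,  1.46094333,  0.02162184,
        1.34988983, -0.08849459]), 'joint_vel': array([-4.82182703e-04,  1.61633882e-03, -3.18948672e-04, -8.49014089e-05,
        6.89504277e-04, -2.28297500e-04,  8.63857173e-04]), 'joint_torque': array([-6.78845645e-04, -6.23236799e+01,  2.42968270e-02, -3.89899063e+01,
       -6.15205360e-02,  3.95605504e-02,  1.42398071e-04]), 'ee_pos': array([ 0.17186183, -0.6005388 ,  0.24375475]), 'eef_rot': array([ 9.90300739e-01,  1.38938643e-01, -1.45449049e-04, -6.91646691e-04]), 'ft_force': array([0.09360765, 0.63071351, 0.07928927]), 'torque': array([ 0.0405439 ,  0.01182374, -0.02128141]), 'grip_force': 0.0, 'width': 0.0870507379982511} 0.022
scene {'fovy': 57.63441993794365, 'cx': 270.23128798177476, 'cy': 212.62089923103508, 'xyz': array([0.82264768, 0.44317752, 0.93531884]), 'rotation': array([0.07099739, 0.24273285, 0.9215407 , 0.29462329])}
top {'fovy': 54.11007899048492, 'cx': 274.7998365033512, 'cy': 209.85315259367584, 'xyz': array([0.40799304, 0.05267003, 0.93391314]), 'rotation': array([-0.04077751,  0.05217941,  0.70578331, -0.70532576])}
```

View pics/scene0.png

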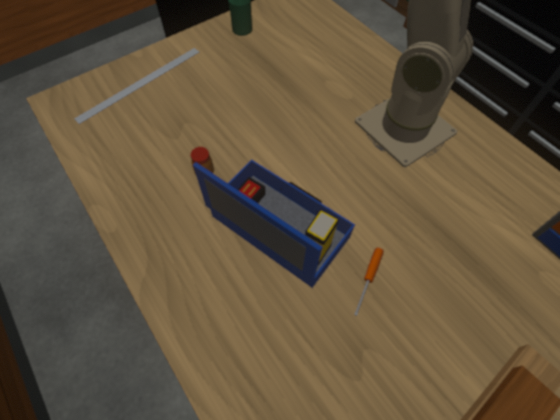

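View pics/top0.png

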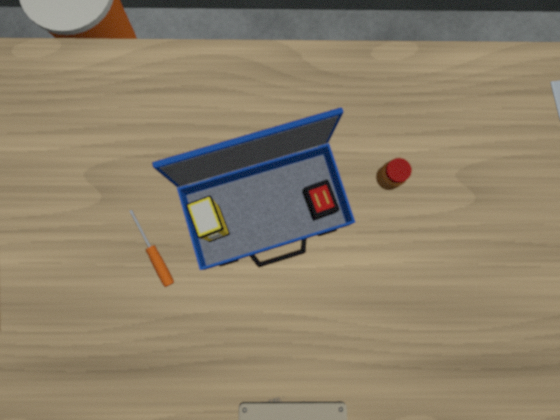

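The case is in the middle of the top view, with its rim corners near (204,268), (353,222), (330,148) and (180,185). The light stands at the left end, top at about (206,217). The battery is at (321,199), the jar to the right at (395,172), and the driver to the left at (152,250). I'll enlarge both views to read these closer.

```bash
python3 - <<'E'
import cv2
a=cv2.imread("pics/top0.png")[95:295,120:420];cv2.imwrite("pics/topc.png",cv2.resize(a,(780,520),interpolation=2))
a=cv2.imread("pics/scene0.png")[140:320,170:400];cv2.imwrite("pics/scenec.png",cv2.resize(a,(690,540),interpolation=2))
E
```

```text
(no output)
```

View pics/topc.png

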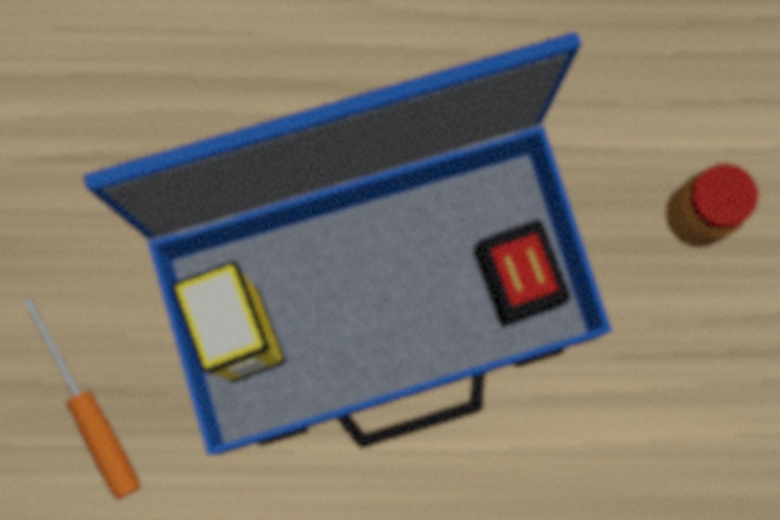

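View pics/scenec.png

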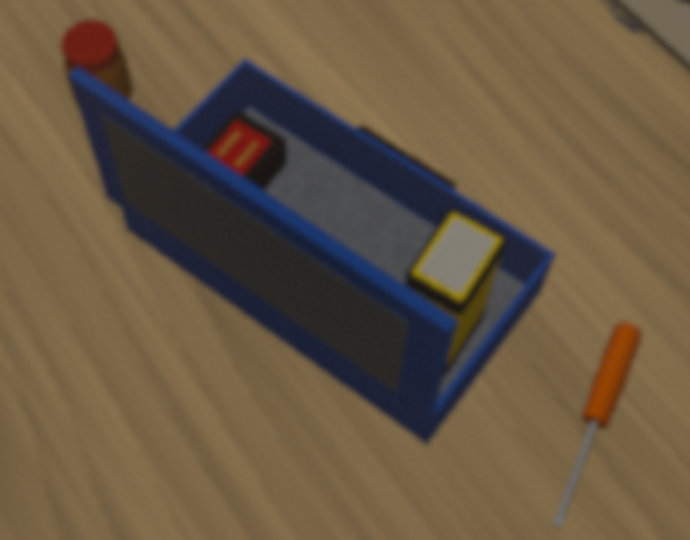

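```bash
cat > h.py <<'E'
import numpy as np,cv2
from bench import get_calibration
from scipy.spatial.transform import Rotation as R
def ray(n,u,v):
    c=get_calibration(n);f=210/np.tan(np.radians(c['fovy']/2))
    d=R.from_quat(c['rotation']).apply([(u-c['cx'])/f,-(v-c['cy'])/f,-1])
    return np.array(c['xyz']),d
def T(p):return ray("top",(p[0]+.5)/2.6-.5+120,(p[1]+.5)/2.6-.5+95)
def S(p):return ray("scene",(p[0]+.5)/3-.5+170,(p[1]+.5)/3-.5+140)
def tri(a,b):
    (o,d),(q,e)=a,b
    t=np.linalg.lstsq(np.c_[d,-e],q-o,rcond=None)[0]
    x,y=o+t[0]*d,q+t[1]*e
    return (x+y)/2,np.linalg.norm(x-y)
def atz(a,z):
    o,d=a;return o+d*(z-o[2])/d[2]
E
python3 - <<'E'
from h import *
np.set_printoptions(precision=4,suppress=True)
P={'rimNL':((210,453),(552,255)),'rimNR':((609,328),(245,62)),'lidL':((92,184),(455,325)),'lidR':((579,38),(74,72)),
'LnL':((208,370),(503,238)),'LnR':((268,344),(455,212)),'LrL':((176,283),(460,305)),'LrR':((236,263),(410,278)),'bat':((525,272),(240,147)),'jarcap':((725,195),(90,43))}
for k,(a,b) in P.items():print(k,*tri(T(a),S(b)))
for k,p,z in(('NL',(210,453),.075),('NR',(609,328),.075),('RR',(543,127),.075),('RL',(151,240),.075),
 ('LnL',(208,370),.155),('LnR',(268,344),.155),('LrL',(176,283),.155),('LrR',(236,263),.155),
 ('bat',(525,272),.05),('footNR',(285,360),.005),('drvtip',(28,300),.005),('drvend',(125,492),.015),('jarbase',(697,222),.0)):print(k,atz(T(p),z))
E
```

```text
rimNL [0.3985 0.1932 0.0697] 0.000325207895717808
rimNR [ 0.4979 -0.1278  0.072 ] 0.002119633919911399
lidL [0.5732 0.2459 0.2494] 0.00377519484766931
lidR [ 0.6734 -0.0753  0.252 ] 0.001769592200393362
LnL [0.4593 0.183  0.1505] 0.0008231792854391516
LnR [0.4766 0.1414 0.1506] 0.005892268550607244
LrL [0.5232 0.2081 0.1514] 0.0015301599359888076
LrR [0.5384 0.1657 0.1459] 0.0034544570764738114
bat [ 0.5476 -0.0633  0.0511] 0.0011069975914572798
jarcap [ 0.6069 -0.2245  0.0815] 0.0008485396730132312
NL [0.3987 0.1922 0.075 ]
NR [ 0.4984 -0.128   0.075 ]
RR [ 0.6661 -0.0775  0.075 ]
RL [0.5703 0.2438 0.075 ]
LnL [0.4593 0.182  0.155 ]
LnR [0.4782 0.1388 0.155 ]
LrL [0.5232 0.2068 0.155 ]
LrR [0.5381 0.1632 0.155 ]
bat [ 0.5482 -0.0638  0.05  ]
footNR [0.4778 0.1404 0.005 ]
drvtip [0.5303 0.3647 0.005 ]
drvend [0.3656 0.2728 0.015 ]
jarbase [ 0.6015 -0.2252  0.    ]
```

```bash
cat >> h.py <<'E'
yaw=.297;C=np.array([.5334,.0576,0]);Rc=R.from_euler('z',yaw)
def W(p):return C+Rc.apply(p)
def go(*pts):
    "case-frame TCP targets -> rows (turn,shift) in tool units from the present pose"
    from bench import telemetry
    s=telemetry.read_state();q=R.from_quat(s['eef_rot']);p=np.array(s['ee_pos'])
    tgt=Rc*R.from_euler('x',np.pi)
    rv=np.degrees((q.inv()*tgt).as_rotvec())/5
    print('t',round(s['time'],2),'case TCP',Rc.inv().apply(p-C).round(4),'F',s['ft_force'].round(1))
    for x in pts:print(x,rv.round(2),(q.inv().apply(W(x)-p)/.04).round(2))
E
python3 -c "
from h import *
go(Rc.inv().apply(np.array([.45,-.25,.33])-C),[0,.195,.33],[0,.195,.142])"
```

```text
t 0.1 case TCP [-0.5383 -0.5236  0.2439] F [-0.4 -0.3 -1.2]
[-0.16976867 -0.26972564  0.33      ] [-0.01  0.   -0.21] [ 9.1  -6.51 -2.15]
[0, 0.195, 0.33] [-0.01  0.   -0.21] [ 13.13 -18.21  -2.13]
[0, 0.195, 0.142] [-0.01  0.   -0.21] [ 13.13 -18.2    2.57]
```

Call:
drive_tool(series=[0,0,-0.2,1,-1,-2.15,-1,0,0,-0.2,9.1,-6.5,-2.15,-1,0,0,-0.2,9.1,-6.5,-2.15,-1,0,0,-0.2,9.1,-6.5,-2.15,-1,0,0,-0.2,9.1,-6.5,-2.15,-1,0,0,-0.2,9.1,-6.5,-2.15,-1,0,0,-0.2,9.1,-6.5,-2.15,-1,0,0,-0.2,9.1,-6.5,-2.15,-1,0,0,-0.2,9.1,-6.5,-2.15,-1,0,0,-0.2,9.1,-6.5,-2.15,-1])

```text
time: 0.93
ee_pos: [0.4181, -0.2896, 0.3244]
eef_rot: [0.989, 0.148, -0.0, 0.0]
ft_force: [0.9, -1.0, 0.4]
width: 0.0284
grip_force: 0.0
```

```bash
python3 -c "
from h import *
go([-.17,-.27,.33],[0,.195,.33])"
```

```text
t 0.93 case TCP [-0.2118 -0.2983  0.3244] F [ 0.9 -1.   0.4]
[-0.17, -0.27, 0.33] [ 0.    0.   -0.01] [ 1.05 -0.71 -0.14]
[0, 0.195, 0.33] [ 0.    0.   -0.01] [  5.29 -12.34  -0.14]
```

Call:
drive_tool(series=[0,0,0,5.3,-12.3,-0.15,-1,0,0,0,5.3,-12.3,-0.15,-1,0,0,0,5.3,-12.3,-0.15,-1,0,0,0,5.3,-12.3,-0.15,-1,0,0,0,5.3,-12.3,-0.15,-1,0,0,0,5.3,-12.3,-0.15,-1,0,0,0,5.3,-12.3,-0.15,-1,0,0,0,5.3,-12.3,-0.15,-1,0,0,0,5.3,-12.3,-0.15,-1,0,0,0,5.3,-12.3,-0.15,-1])

```text
time: 1.77
ee_pos: [0.463, 0.1245, 0.329]
eef_rot: [0.989, 0.147, 0.0, 0.0]
ft_force: [0.8, -0.7, -0.4]
width: 0.0005
grip_force: 0.0
```

Call:
drive_tool(series=[0,0,0,0.8,-2,0,-1,0,0,0,0.8,-2,0,-1,0,0,0,0.8,-2,0,-1,0,0,0,0.8,-2,0,-1,0,0,0,0.8,-2,0,-1])

```text
time: 2.18
ee_pos: [0.4706, 0.2081, 0.3284]
eef_rot: [0.989, 0.148, -0.001, 0.0]
ft_force: [-0.2, 0.3, -0.9]
width: 0.0006
grip_force: 0.0
```

```bash
python3 -c "
from h import *
go([0,.195,.33],[0,.195,.142])"
```

```text
t 2.18 case TCP [-0.016   0.1623  0.3284] F [-0.2  0.3 -0.9]
[0, 0.195, 0.33] [ 0.    0.01 -0.  ] [ 0.4  -0.82 -0.04]
[0, 0.195, 0.142] [ 0.    0.01 -0.  ] [ 0.41 -0.82  4.66]
```

Call:
drive_tool(series=[0,0,0,0.4,-0.8,0,-1,0,0,0,0.4,-0.8,0,-1,0,0,0,0.4,-0.8,0,-1,0,0,0,0.4,-0.8,3,-1,0,0,0,0.4,-0.8,3,-1,0,0,0,0.4,-0.8,3,-1,0,0,0,0.4,-0.8,3,-1,0,0,0,0.4,-0.8,3,-1,0,0,0,0.4,-0.8,3,-1])

```text
time: 2.93
ee_pos: [0.4778, 0.2433, 0.2113]
eef_rot: [0.989, 0.147, 0.001, -0.0]
ft_force: [-0.9, 0.8, 0.7]
width: 0.0004
grip_force: 0.0
```

```bash
python3 - <<'E'
from h import *
go([0,.195,.142])
from bench import camera
cv2.imwrite("pics/s1.png",cv2.resize(camera("scene")[140:320,170:400,::-1],(690,540),interpolation=2))
E
```

```text
t 2.93 case TCP [0.0011 0.1938 0.2113] F [-0.9  0.8  0.7]
[0, 0.195, 0.142] [ 0.   -0.03 -0.03] [-0.03 -0.03  1.73]
```

View pics/s1.png

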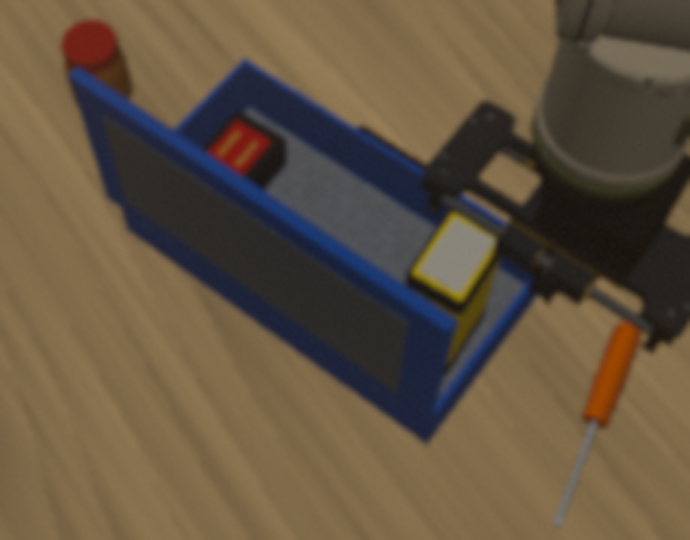

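The view shows the light's top at (457,255), with the closed fingers at about (545,285) on its outer side and clear of it. Next I go down and push.

Call:
drive_tool(series=[0,0,0,0,0,1.7,-1,0,0,0,0,0,1.7,-1,0,0,0,0,0,1.7,-1,0,0,0,0,0.4,1.7,-1,0,0,0,0,0.6,1.7,-1,0,0,0,0,0.7,1.7,-1,0,0,0,0,0.8,1.7,-1,0,0,0,0,0.9,1.7,-1,0,0,0,0,1.0,1.7,-1,0,0,0,0,1.1,1.7,-1])

```text
time: 3.82
ee_pos: [0.4896, 0.2018, 0.1414]
eef_rot: [0.989, 0.148, 0.0, -0.0]
ft_force: [-0.2, 0.8, -0.3]
width: 0.0002
grip_force: 0.3
```

Call:
drive_tool(series=[0,0,0,0,0.1,0,-1,0,0,0,0,0.2,0,-1,0,0,0,0,0.3,0,-1,0,0,0,0,0.4,0,-1,0,0,0,0,0.5,0,-1,0,0,0,0,0.6,0,-1,0,0,0,0,0.7,0,-1,0,0,0,0,0.8,0,-1])

```text
time: 4.48
ee_pos: [0.4989, 0.1705, 0.1408]
eef_rot: [0.989, 0.148, -0.0, 0.0]
ft_force: [0.1, 0.1, -0.5]
width: 0.0005
grip_force: 0.0
```

```bash
python3 - <<'E'
from h import *
go([0,.09,.142])
from bench import camera
cv2.imwrite("pics/s2.png",cv2.resize(camera("scene")[140:320,170:400,::-1],(690,540),interpolation=2))
E
```

```text
t 4.48 case TCP [1.000e-04 1.181e-01 1.408e-01] F [ 0.1  0.1 -0.5]
[0, 0.09, 0.142] [ 0.    0.   -0.01] [-0.    0.7  -0.03]
```

View pics/s2.png

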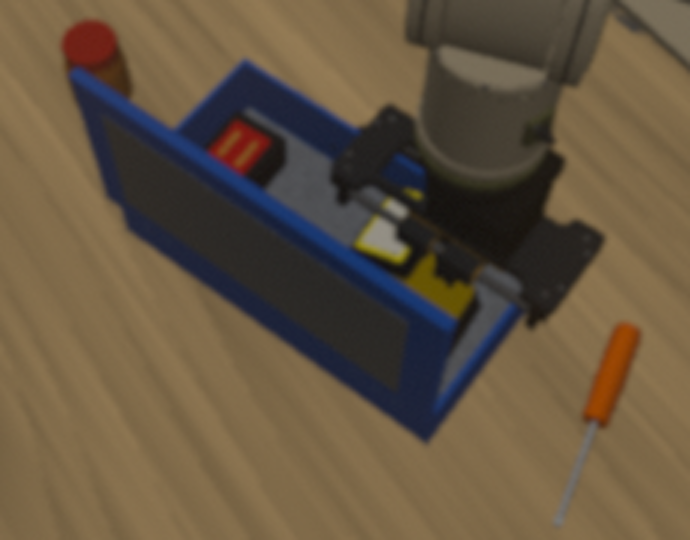

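The light is tilting towards the battery: its top is now at (390,230) and the fingers are behind it. I'll keep going slowly, then rise.

Call:
drive_tool(series=[0,0,0,0,0.1,0,-1,0,0,0,0,0.2,0,-1,0,0,0,0,0.3,0,-1,0,0,0,0,0.4,0,-1,0,0,0,0,0.5,0,-1,0,0,0,0,0.6,0,-1,0,0,0,0,0.6,0,-1,0,0,0,0,0.6,0,-1])

```text
time: 5.2
ee_pos: [0.5059, 0.1478, 0.1408]
eef_rot: [0.989, 0.147, -0.0, 0.0]
ft_force: [-0.4, -0.2, -1.7]
width: 0.0003
grip_force: 0.0
```

Call:
drive_tool(series=[0,0,0,0,0,-5,-1,0,0,0,0,0,-5,-1,0,0,0,0,0,-5,-1,0,0,0,0,0,-5,-1,0,0,0,0,0,-5,-1,0,0,0,0,0,-5,-1,0,0,0,0,0,-5,-1,0,0,0,0,0,-5,-1])

```text
time: 5.87
ee_pos: [0.5055, 0.1482, 0.3402]
eef_rot: [0.989, 0.148, -0.0, 0.0]
ft_force: [0.4, -0.6, -0.3]
width: 0.0005
grip_force: 0.0
```

```bash
python3 - <<'E'
from h import *
go([.135,0,.35],[.135,0,.227])
from bench import camera
a=cv2.resize(camera("scene")[140:320,170:400,::-1],(460,360),interpolation=2)
b=cv2.resize(camera("top")[120:280,160:365,::-1],(461,360),interpolation=2)
cv2.imwrite("pics/s3.png",cv2.resize(np.hstack([a,b]),(798,312)))
E
```

```text
t 5.87 case TCP [-1.000e-04  9.480e-02  3.402e-01] F [ 0.4 -0.6 -0.3]
[0.135, 0, 0.35] [ 0.    0.01 -0.  ] [ 3.38  2.37 -0.25]
[0.135, 0, 0.227] [ 0.    0.01 -0.  ] [3.38 2.37 2.83]
```

View pics/s3.png

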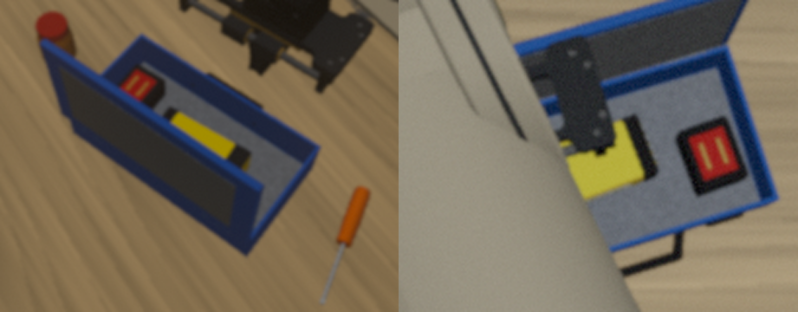

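The light lies flat at (210,140) in the left panel. There is a gap to the battery, which sits at (715,155) in the right panel and hasn't moved, and the lid is still open. Next I go over the lid and down behind it.

Call:
drive_tool(series=[0,0,0,3.4,2.4,-0.25,-1,0,0,0,3.4,2.4,-0.25,-1,0,0,0,3.4,2.4,-0.25,-1,0,0,0,3.4,2.4,-0.25,-1,0,0,0,3.4,2.4,-0.25,-1,0,0,0,3.4,2.4,-0.25,-1,0,0,0,3.4,2.4,-0.25,-1,0,0,0,3.4,2.4,-0.25,-1,0,0,0,3.4,2.4,-0.25,-1])

```text
time: 6.72
ee_pos: [0.6629, 0.0968, 0.3517]
eef_rot: [0.989, 0.148, 0.0, 0.0]
ft_force: [-1.3, -0.9, 0.5]
width: 0.0003
grip_force: 0.0
```

```bash
python3 - <<'E'
from h import *
go([.135,0,.35],[.135,0,.235])
E
```

```text
t 6.72 case TCP [ 0.1353 -0.0004  0.3517] F [-1.3 -0.9  0.5]
[0.135, 0, 0.35] [ 0.01 -0.01  0.01] [-0.01 -0.01  0.04]
[0.135, 0, 0.235] [ 0.01 -0.01  0.01] [-0.01 -0.01  2.92]
```

Call:
drive_tool(series=[0,0,0,0,0,1,-1,0,0,0,0,0,2,-1,0,0,0,0,0,2.9,-1,0,0,0,0,0,2.9,-1,0,0,0,0,0,2.9,-1])

```text
time: 7.13
ee_pos: [0.6629, 0.0956, 0.235]
eef_rot: [0.989, 0.148, -0.001, 0.0]
ft_force: [-0.2, 0.2, 1.5]
width: 0.0003
grip_force: 0.0
```

```bash
python3 - <<'E'
from h import *
s=.138;pts=[]
for d in range(90,-1,-5):
    t=np.radians(d);pts.append([.09-s*np.cos(t)+.012*np.sin(t)+.0095,0,.075+s*np.sin(t)+.012*np.cos(t)+.022])
go(*[np.round(p,4).tolist() for p in pts])
E
```

```text
t 7.13 case TCP [ 0.1349 -0.0016  0.235 ] F [-0.2  0.2  1.5]
[0.1115, 0.0, 0.235] [ 0.01  0.02 -0.  ] [-0.59 -0.04  0.  ]
[0.0994, 0.0, 0.2355] [ 0.01  0.02 -0.  ] [-0.89 -0.04 -0.01]
[0.0874, 0.0, 0.235] [ 0.01  0.02 -0.  ] [-1.19 -0.04  0.  ]
[0.0754, 0.0, 0.2334] [ 0.01  0.02 -0.  ] [-1.49 -0.04  0.04]
[0.0636, 0.0, 0.2308] [ 0.01  0.02 -0.  ] [-1.78 -0.04  0.11]
[0.0521, 0.0, 0.2271] [ 0.01  0.02 -0.  ] [-2.07 -0.04  0.2 ]
[0.0409, 0.0, 0.2225] [ 0.01  0.02 -0.  ] [-2.35 -0.04  0.32]
[0.0302, 0.0, 0.2169] [ 0.01  0.02 -0.  ] [-2.62 -0.04  0.46]
[0.02, 0.0, 0.2104] [ 0.01  0.02 -0.  ] [-2.87 -0.04  0.62]
[0.0104, 0.0, 0.2031] [ 0.01  0.02 -0.  ] [-3.11 -0.04  0.8 ]
[0.0015, 0.0, 0.1949] [ 0.01  0.02 -0.  ] [-3.33 -0.04  1.01]
[-0.0067, 0.0, 0.186] [ 0.01  0.02 -0.  ] [-3.54 -0.04  1.23]
[-0.014, 0.0, 0.1764] [ 0.01  0.02 -0.  ] [-3.72 -0.04  1.47]
[-0.0205, 0.0, 0.1662] [ 0.01  0.02 -0.  ] [-3.88 -0.04  1.73]
[-0.0261, 0.0, 0.1555] [ 0.01  0.02 -0.  ] [-4.02 -0.04  2.  ]
[-0.0307, 0.0, 0.1443] [ 0.01  0.02 -0.  ] [-4.14 -0.04  2.28]
[-0.0343, 0.0, 0.1328] [ 0.01  0.02 -0.  ] [-4.23 -0.04  2.56]
[-0.0369, 0.0, 0.121] [ 0.01  0.02 -0.  ] [-4.29 -0.04  2.86]
[-0.0385, 0.0, 0.109] [ 0.01  0.02 -0.  ] [-4.33 -0.04  3.16]
```

Call:
drive_tool(series=[0,0,0,-0.3,0,0,-1,0,0,0,-0.6,0,0,-1,0,0,0,-0.9,0,0,-1,0,0,0,-1.2,0,0,-1,0,0,0,-1.5,0,0.05,-1,0,0,0,-1.8,0,0.1,-1,0,0,0,-2.05,0,0.2,-1,0,0,0,-2.35,0,0.3,-1,0,0,0,-2.6,0,0.45,-1,0,0,0,-2.85,0,0.6,-1])

```text
time: 7.97
ee_pos: [0.5563, 0.0637, 0.2152]
eef_rot: [0.989, 0.148, 0.003, 0.001]
ft_force: [1.4, -0.1, 2.1]
width: 0.0006
grip_force: 1.1
```

```bash
python3 - <<'E'
from h import *
go([.0104,0,.2031],[-.0067,0,.186],[-.0205,0,.1662],[-.0307,0,.1443],[-.0369,0,.121],[-.0385,0,.107])
E
```

```text
t 7.97 case TCP [ 0.0236 -0.0009  0.2152] F [ 1.4 -0.1  2.1]
[0.0104, 0, 0.2031] [ 0.03 -0.07  0.  ] [-0.33 -0.02  0.3 ]
[-0.0067, 0, 0.186] [ 0.03 -0.07  0.  ] [-0.76 -0.02  0.73]
[-0.0205, 0, 0.1662] [ 0.03 -0.07  0.  ] [-1.11 -0.02  1.22]
[-0.0307, 0, 0.1443] [ 0.03 -0.07  0.  ] [-1.37 -0.03  1.76]
[-0.0369, 0, 0.121] [ 0.03 -0.07  0.  ] [-1.53 -0.03  2.35]
[-0.0385, 0, 0.107] [ 0.03 -0.07  0.  ] [-1.57 -0.03  2.7 ]
```

Call:
drive_tool(series=[0,0,0,-0.3,0,0.25,-1,0,0,0,-0.5,0,0.45,-1,0,0,0,-0.7,0,0.65,-1,0,0,0,-0.85,0,0.9,-1,0,0,0,-1.05,0,1.15,-1,0,0,0,-1.2,0,1.4,-1,0,0,0,-1.3,0,1.7,-1,0,0,0,-1.4,0,2.0,-1,0,0,0,-1.45,0,2.2,-1,0,0,0,-1.45,0,2.2,-1])

```text
time: 8.8
ee_pos: [0.4999, 0.046, 0.124]
eef_rot: [0.989, 0.148, 0.001, 0.001]
ft_force: [0.4, 0.1, 0.3]
width: 0.0005
grip_force: 0.0
```

```bash
python3 - <<'E'
from h import *
go([-.05,0,.109])
E
```

```text
t 8.8 case TCP [-0.0354 -0.0013  0.124 ] F [0.4 0.1 0.3]
[-0.05, 0, 0.109] [ 0.02 -0.02 -0.  ] [-0.37 -0.03  0.38]
```

Call:
drive_tool(series=[0,0,0,-0.1,0,0.1,-1,0,0,0,-0.1,0,0.2,-1,0,0,0,-0.1,0,0.3,-1,0,0,0,-0.1,0,0.35,-1,0,0,0,-0.1,0,0.4,-1,0,0,0,-0.1,0,0.4,-1])

```text
time: 9.3
ee_pos: [0.4959, 0.0446, 0.1092]
eef_rot: [0.989, 0.148, -0.0, 0.001]
ft_force: [-15.5, -3.2, 33.9]
width: 0.0006
grip_force: 16.9
```

```bash
python3 - <<'E'
from h import *
from bench import camera
go([-.04,0,.109])
cv2.imwrite("pics/s4.png",cv2.resize(camera("scene")[140:320,170:400,::-1],(690,540),interpolation=2))
E
```

```text
t 9.3 case TCP [-0.0397 -0.0014  0.1092] F [-15.5  -3.2  33.9]
[-0.04, 0, 0.109] [ 0.02  0.01 -0.01] [-0.01 -0.04  0.  ]
```

View pics/s4.png

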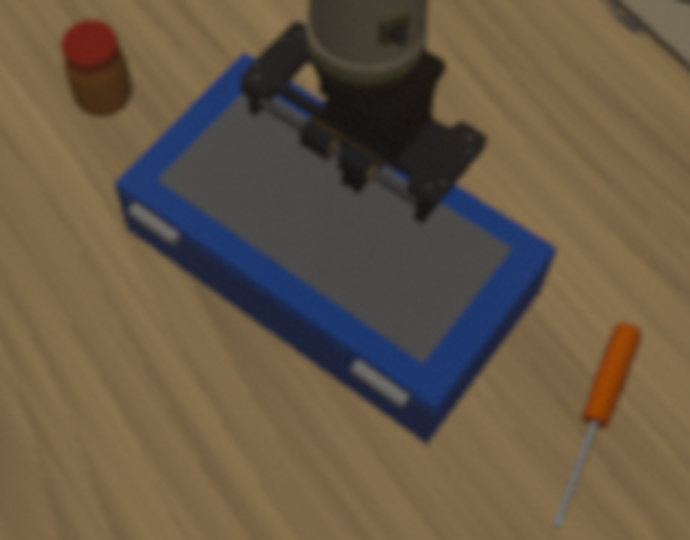

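The lid is flush with the case, corners at (120,185), (430,400) and (553,255). The tips press at 34 N with z at 87 mm, which is the shut height. I'll back off straight up and hand in.

Call:
drive_tool(series=[0,0,0,0,0,-1,-1,0,0,0,0,0,-2,-1,0,0,0,0,0,-3,-1,0,0,0,0,0,-4,-1,0,0,0,0,0,-4,-1,0,0,0,0,0,-4,-1,0,0,0,0,0,-4,-1,0,0,0,0,0,-4,-1])

```text
time: 10.02
ee_pos: [0.495, 0.0444, 0.2656]
eef_rot: [0.989, 0.148, -0.001, -0.0]
ft_force: [-0.4, -0.1, -1.5]
width: 0.0007
grip_force: 0.0
```

```bash
python3 - <<'E'
from h import *
from bench import camera
go()
cv2.imwrite("pics/s5.png",cv2.resize(camera("scene")[140:320,170:400,::-1],(690,540),interpolation=2))
E
```

```text
t 10.02 case TCP [-0.0406 -0.0014  0.2656] F [-0.4 -0.1 -1.5]
```

View pics/s5.png

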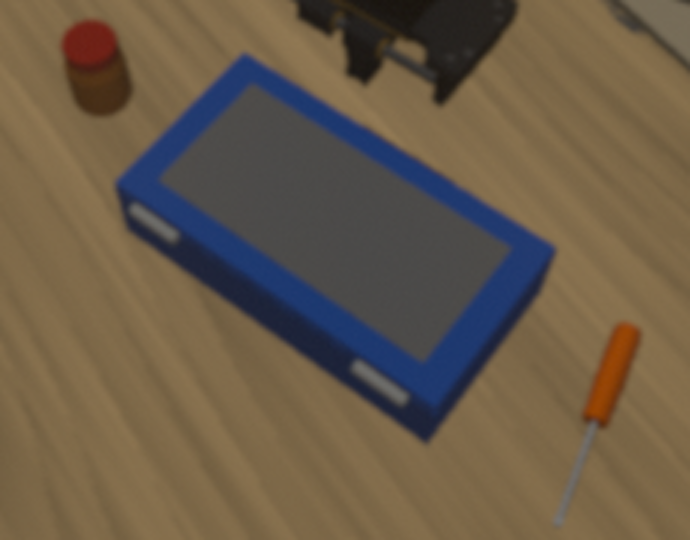

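The lid stays flush at (335,225), the jar at (97,65) and the driver at (600,400) are where they were, and the arm is clear.

```bash
python3 -c "
from bench import r
print(r.close_job())"
```

```text
the job is handed in; nothing more can be done
None
```

The job is handed in at about 10 s: the camera showed the light flat in the case before the lid was shut, the lid down to its stop, the battery unmoved when last seen before closing, and the jar and screwdriver in place (no verdict was returned).

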